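Wedge the support stand tight in its bench bracket

TASK

Pick up the mallet and lock the support stand: with the mallet's face, tap the wooden wedge sideways by its thick end, further into the slot between the steel rail and the stand's sprung rubber pad, with at least three separate slow, light taps and the mallet drawn clear after each, until the wedge stops advancing and sits tight. Never strike hard (a few centimetres per second is enough), drive the wedge only with the mallet, and disturb nothing else. Then lay the mallet flat on the black rubber mat and let go.

Things in the scene. Friction and masses are not known exactly. Their poses are not given: they have to be found in the camera images.
- mallet: Short mallet lying flat, about 0.28 kg: white plastic block head 40 (x) by 90 (y) by 44 (z) mm, striking faces at y = +45 and -45 mm. Origin: underside of the head, centre; z up. The wooden handle leaves toward -x, centre line 22 mm above the underside, 24 mm wide (y), 26 mm high (z), from x = -20 to -150 mm, then a round knob 44 mm across, 18 mm long.
- mallet_grip (a point): Point on the mallet handle's centre line where it is best held, 62 mm from the head's centre toward the knob (mallet frame -62, 0, 22 mm). Same axes as the mallet. Hold it firmly (60 N or more) so that the taps do not turn it in the fingers.
- mat: Black rubber mat fixed on the bench, 260 (x) by 180 (y) by 3 (z) mm, on which the mallet lies at the start and must lie at the end. Origin: centre of its underside.
- wedge: Loose wooden wedge, 150 mm long, 36 mm high, about 80 g, flat on the bench, thin end already in the slot. Origin: underside of the thick end, at that end's centre. Strike the thick end (36 by 36 mm, normal +y); the wedge runs, and is driven, toward its -y. Side x = -18 mm is straight, along the rail; the other tapers 1 in 5, from x = +18 at the thick end to -12 mm at the thin end.
- wedge_end (a point): Centre of the wedge's thick end face (18 mm up), same axes as the wedge. When the wedge is tight this end stands 42 to 87 mm from the rail's middle (10 to 55 mm out of the slot). Where exactly depends on the hidden setting of the sprung pad, so it must be felt. Blows over 50 N are too hard: bring the mallet on at about 0.04 m/s.
- rail: Steel bracket fixed to the bench, near side of the slot. Origin: on the bench at the middle of its working face, the plane x = 0, which is 64 mm long (y = -32 to +32 mm) and 32 mm high; the steel lies toward -x (24 mm thick, with an 8 mm high flange out to x = -62 mm). The wedge slides along this face toward the rail's -y; tight, it presses on it with 8 N or more.
- stand: Heavy support stand fixed on the bench: grey base plate x = 53 to 203, y = -110 to +60 mm, 22 mm high, a steel pad carrier 36 mm high on its near edge whose setting in x differs by up to 4 mm either way, a rod 12 mm thick, 362 mm tall at (165, -75) mm and a clamped glass flask at (165, -152) mm, 170 to 300 mm up. Origin: on the bench, that of the rail.
- wash_bottle: Bystander: white bottle, 64 mm across, 170 mm tall. Origin: underside centre.
- beaker: Bystander: glass beaker, 72 mm across, 90 mm tall. Origin: underside centre.
- cork_ring: Bystander: cork flask ring, 90 mm across, 28 mm high. Origin: underside centre.
- jar: Bystander: amber jar, 60 mm across, 80 mm tall. Origin: underside centre.
- thimble_box: Bystander: cardboard box, 90 by 140 by 55 mm. Origin: underside centre.
- screwdriver: Bystander: screwdriver with black handle, 200 mm long along its x. Origin: underside, middle of its length.
- stopper_ring: Bystander: black ring, 60 mm across, 20 mm high. Origin: underside centre.
- pad_back (a point): Fixed point of the stand behind the black sprung pad that forms the slot's far side (60 mm long, 30 mm high, slanted like the wedge). Driven in, the wedge pushes the pad back 3 mm against a spring reaching about 8 N; then the pad is at a hard stop and the wedge stops. Sliding freely the wedge resists 1 N or less; to the stop the mallet needs 8 to 14 N. Friction then keeps the wedge in.
Mind the look-alikes: they are no part of the job. What is shaped like the mallet but purple is not meant.

How it is judged:
By the outcome, as a careful person would: the job done as asked, in the order asked, and still so for the second after the job is handed in, with the robot touching nothing.
It also fails if it takes over 48 s, if anything falls off the work surface, if the arm or the gripper's body presses on something with over 40 N, if the wrist force passes 120 N, or if a joint passes its speed limit or range.

ROBOT

A 6-joint arm with a two-finger parallel gripper is mounted at the origin on the work surface. World frame = base frame: x ahead of the robot, y to its left, z up, the work surface at z = 0. Lengths are in m, angles in rad, forces in N, time in s.
With the tool pointing down it reaches from about 0.3 to 0.875 m from the base axis. Payload 4.2 kg.
Tool frame: the origin (TCP) lies at the very end of the fingers, on their centre line; the grasp point (between the pads) lies 19 mm behind it; z points along the fingers, y is the line along which they close (so a half turn about z gives the same grasp; the last joint's range is limited). The gripper opens to 85 mm and grips with 20 to 120 N. Pads are 22 mm wide; open, the fingers measure 114 mm over their backs; the gripper's body (76 mm by 85 mm) begins 54 mm behind the grasp point. The pads swing forward as they close: fully open they stand 13 mm farther back than shut.
Start: joints at [1.152, 0.32, 1.565, -0, 1.257, -0.02], TCP at [0.223, 0.53, 0.231] pointing down, gripper open.
Joint ranges: [-3.11, 3.11], [-0.84, 2.01], [0.21, 2.61], [-1.34, 4.49], [0.05, 2.63], [-2.56, 2.56]. Speed limits (rad/s): [2.57, 2.57, 3.14, 3.14, 3.14, 3.14].

INTERFACE

Orientations are given as a rotation vector (axis times angle).
In Python, from cell import arm gives the robot as it stands.
- The arm moves only by the tool drive_tool, never from a script. Its argument "steps" is a list that holds one entry, the list of rows, each a list of 6 numbers: the shift along the world's x, y, z as a fraction of full scale, then the turn, a rotation vector about the world's x, y, z as a fraction of full scale. In form: [[[x, y, z, ax, ay, az], ...]]. A call has 1 to 5 rows; each row is the pose to reach, as a shift and turn from the pose commanded when the call began; what a row does not reach only later rows make up. Full scale, the value 1, is 1 m for a shift and 90 degrees for a turn. A row lasts 1/12 s, in which the tool goes at most 41.7 mm and 7.16 degrees, less where a joint would pass 70% of its speed; a pose out of reach is approached as far as the arm can. A call with a number of a shift or a turn outside -1 to 1 is refused whole. A call with a gripper value outside its range is refused whole. "gripper" is the opening, from 0 (shut) to 1 (fully open), set as the call begins (left out, the last holds). The fingers move at their own pace and stop on an object; "squeeze" is the grip in N (left out, the last holds). Time passes only in rows, so rows that repeat a pose let the fingers close. It gives the time, the measured TCP pose, the force, the opening and the grip force at its end, in the units of the state.
- arm.state(): the state, without advancing time (a new reading comes with each control period).
- arm.read_camera(name): name is "scene" or "top"; returns (picture, depth): 420x560x3 uint8, red, green, blue; 420x560 float32, m along the optical axis (not along the pixel's ray), 0 where there is no reading.
- arm.calibration(name): a dict with "K" (3x3 intrinsics, pixels), "distortion" ([k1, k2, p1, p2, k3] as OpenCV has them; the pictures are not rectified), "view" (4x4, takes a point from world to camera coordinates). Camera axes: x right, y down, z forward; pixel columns grow to the right and rows downward; lengths in m; the calibration is good to about 2 mm. A picture is of the moment at which its call begins. calibration takes no time and is no camera call.
- arm.job_done(): hands the job in; it is judged then, once.
The state is a dict: "time_s": time; "joint_positions": joint angles; "qvel": joint speeds; "joint_efforts": joint torques, N m; "eef_pos": TCP position; "orientation": TCP orientation; "wrist_force": force on the tool from outside, world axes, zero at the start; "torque": the same for the moment, N m; "width": finger opening in m; "grasp_force": force on a finger pad.
Only numpy, scipy, OpenCV 4.12 (cv2) and the standard library are available. Lean on these libraries where they do the work, as an engineer would, in place of code of your own. Each camera call takes 0.05 s, during which the arm holds its last target. There are 200 camera calls.

## Working session

There is one attempt and no reset: what is moved stays moved. The work goes in short steps, Python scripts to look and compute and a tool call to move; the robot and the scene stay as the last step left them, time stands still between calls to the robot, and variables do not carry over. Pictures are saved under pics/ and viewed, at most 10 in all, crops included, and the job is handed in when it is done.

Besides the shell and the picture viewer there is one more tool, called after "Emit:" by a JSON object that holds its "fn" and its "kwargs", one argument or row to a line. drive_tool: Moves the arm, as the interface text tells. Shift numbers are shares of 1 m and turn numbers shares of 90 degrees, none past 1 either way. Its arguments: {"type":"object","properties":{"steps":{"type":"array","items":{"type":"array","items":{"type":"array","items":{"type":"number","minimum":-1,"maximum":1}}}},"gripper":{"type":"number"},"squeeze":{"type":"number"}},"required":["steps"]}

```bash
mkdir -p pics; cat > h.py <<'E'
import numpy as np,cv2
from cell import arm
def snap(n):
    im,d=arm.read_camera(n); np.savez(f'{n}.npz',im=im,d=d); return im,d
def pts(n,uv,d=None,z=None):
    c=arm.calibration(n);K=np.array(c['K']);D=np.array(c['distortion'],float);V=np.array(c['view'])
    uv=np.array(uv,float).reshape(-1,1,2)
    r=cv2.undistortPoints(uv,K,D)[:,0];r=np.c_[r,np.ones(len(r))]
    R=V[:3,:3];t=V[:3,3];o=-R.T@t;w=r@R
    s=(z-o[2])/w[:,2] if z is not None else np.asarray(d)
    return o+w*s[:,None]
E
python3 - <<'E'
from h import *
for n in('scene','top'):
    im,d=snap(n); cv2.imwrite(f'pics/{n}1.png',im[:,:,::-1])
    c=arm.calibration(n);V=np.array(c['view']);print(n,-V[:3,:3].T@V[:3,3],V[2,:3],c['K'][0][0])
s=arm.state();print({k:np.round(v,3) for k,v in s.items()})
E
```

```text
scene [ 1.32899939 -0.20585653  1.09173195] [-0.63950161  0.1920141  -0.74442479] 475.7532335720314
top [0.28199943 0.0290854  1.42966245] [ 0.13819135  0.01075056 -0.9903472 ] 432.7859827520524
{'time_s': np.float64(0.1), 'joint_positions': array([ 1.152,  0.32 ,  1.566,  0.   ,  1.257, -0.02 ]), 'qvel': array([-0.   , -0.002, -0.003, -0.   ,  0.001, -0.   ]), 'joint_efforts': array([-0.0000e+00, -4.1641e+01, -2.3470e+01, -0.0000e+00,  5.0000e-03,
        0.0000e+00]), 'eef_pos': array([0.223, 0.529, 0.231]), 'orientation': array([-6.220e-01, -3.079e+00,  3.000e-03]), 'wrist_force': array([-0.146, -0.307,  0.202]), 'torque': array([-0.006, -0.006, -0.014]), 'grasp_force': np.float64(0.0), 'width': np.float64(0.085)}
```

View pics/scene1.png

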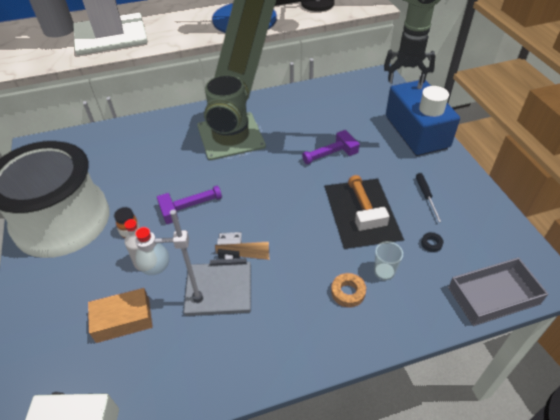

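View pics/top1.png

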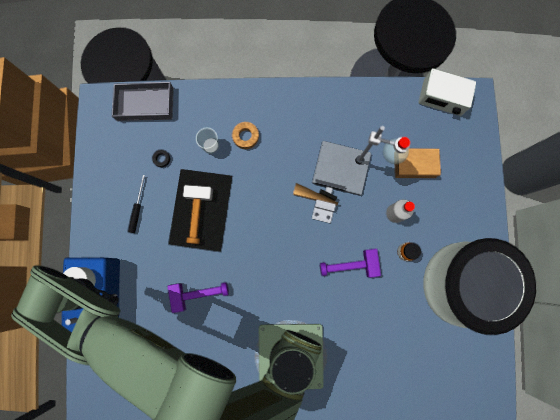

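The top view shows the mallet with its white head at (197,192) and its handle running down to (193,240), on the mat. The wedge's thick end is at about (295,190) and points right into the slot at (330,198). The rail bracket is at (323,207) and the grey base is at (342,167). Purple look-alikes are at (200,293) and (352,265).

```bash
python3 - <<'E'
from h import *
im=np.load('top.npz')['im'];hsv=cv2.cvtColor(im,cv2.COLOR_RGB2HSV)
def big(m,box):
    k=np.zeros(m.shape,np.uint8);x0,y0,x1,y1=box;k[y0:y1,x0:x1]=m[y0:y1,x0:x1]*255
    cs,_=cv2.findContours(k,0,2);c=max(cs,key=cv2.contourArea);return c
def rep(name,c,z):
    p=pts('top',c.reshape(-1,2),z=z)[:,:2]
    r=cv2.minAreaRect((p*1000).astype(np.float32));print(name,cv2.contourArea(c),np.round(r[0],1),np.round(r[1],1),round(r[2],1));print(np.round(cv2.boxPoints(r)).tolist())
H,S,Vv=[hsv[...,i].astype(int) for i in range(3)]
print('px',hsv[192,197],hsv[225,194],hsv[190,300],hsv[212,322],hsv[220,180],hsv[165,340])
box=(165,165,235,255)
rep('head',big((S<60)&(Vv>150),box),.044)
rep('handle',big((H<25)&(S>100)&(Vv>80),box),.030)
rep('mat',big((Vv<60),box),.003)
wb=(285,170,350,230)
c=big((H<25)&(S>80)&(Vv>60),wb);rep('wedge',c,.036)
q=cv2.approxPolyDP(c,2,True);print(q.reshape(-1,2).tolist(),np.round(pts('top',q.reshape(-1,2),z=.036)*1000).tolist())
c=big((S<60)&(Vv>130),(305,190,345,230));rep('rail',c,.020)
cr=cv2.resize(im[130:235,270:410],None,fx=5.6,fy=5.6,interpolation=cv2.INTER_CUBIC);cv2.imwrite('pics/crop.png',cr[:,:,::-1])
E
```

```text
px [ 45   2 238] [ 15 176 201] [ 16 140 151] [109  13 209] [23 41 25] [100  25 152]
head 274.5 [534.1 299.7] [88.5 38.4] 84.7
[[511.0, 257.0], [549.0, 254.0], [557.0, 342.0], [519.0, 346.0]]
handle 308.5 [441.1 314.2] [ 39.7 148.2] 89.0
[[367.0, 296.0], [515.0, 293.0], [516.0, 333.0], [367.0, 335.0]]
mat 3887.5 [481.2 294.7] [179.  257.5] 81.7
[[341.0, 225.0], [596.0, 187.0], [622.0, 365.0], [367.0, 402.0]]
wedge 248.0 [516.9 -89.1] [147.5  35.8] 70.5
[[475.0, -153.0], [509.0, -165.0], [558.0, -26.0], [525.0, -14.0]]
[[295, 186], [294, 194], [337, 203], [298, 184]] [[549.0, -22.0, 36.0], [523.0, -19.0, 36.0], [491.0, -158.0, 36.0], [556.0, -32.0, 36.0]]
rail 339.0 [ 468.  -114.4] [66.6 66.2] 73.8
[[427.0, -137.0], [490.0, -156.0], [509.0, -92.0], [445.0, -73.0]]
```

View pics/crop.png

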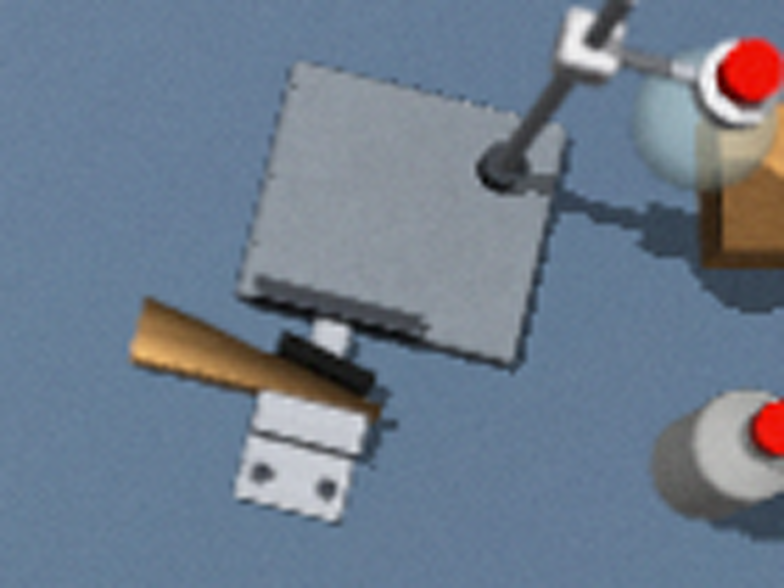

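The crop shows the base plate corners at about (298,62), (567,128), (515,368) and (240,295). The rail's top edge runs from (258,392) to (368,415), and the wedge's thick-end top corners are at about (148,298) and (133,342).

```bash
python3 - <<'E'
from h import *
f=lambda c:np.array(c)/5.6+np.array([270,130])-.5
P=pts('top',f([(298,62),(567,128),(515,368),(240,295)]),z=.022)[:,:2]
L=np.array([(203,60),(203,-110),(53,-110),(53,60)])/1000.
lc=L-L.mean(0);pc=P-P.mean(0)
th=np.arctan2((lc[:,0]*pc[:,1]-lc[:,1]*pc[:,0]).sum(),(lc*pc).sum());R=np.array([[np.cos(th),-np.sin(th)],[np.sin(th),np.cos(th)]])
o=P.mean(0)-R@L.mean(0);print('yaw',np.degrees(th),'o',o,'res mm',1000*(P-(L@R.T+o)).round(4).tolist().__len__(),np.round(1000*(P-(L@R.T+o)),1).tolist())
r=pts('top',f([(258,392),(368,415)]),z=.032)[:,:2];print('rail top edge in rail frame',np.round(1000*(r-o)@R,1).tolist())
w=pts('top',f([(148,298),(133,342)]),z=.036)[:,:2];print('wedge end',np.round(1000*w),np.round(1000*(w-o)@R,1).tolist())
# scene check of wedge: use wood mask
z=np.load('scene.npz');im=z['im'];d=z['d'];hsv=cv2.cvtColor(im,cv2.COLOR_RGB2HSV).astype(int)
m=(hsv[...,0]<25)&(hsv[...,1]>80)&(hsv[...,2]>60);k=np.zeros_like(m);k[230:265,215:280]=m[230:265,215:280]
v,u=np.nonzero(k);p=pts('scene',np.c_[u,v],d=d[v,u]);q=(p[:,:2]-o)@R*1000
t=(p[:,2]>.03)&(p[:,2]<.042);print('scene wedge top',t.sum(),q[t].min(0),q[t].max(0),p[:,2].max())
m=(hsv[...,1]<50)&(hsv[...,2]>170);k[:]=0;k[200:235,350:395]=m[200:235,350:395]
v,u=np.nonzero(k);p=pts('scene',np.c_[u,v],d=d[v,u]);t=p[:,2]>.04
print('scene head',t.sum(),np.round(cv2.minAreaRect((p[t,:2]*1000).astype(np.float32))[0]),np.median(p[t,2]),cv2.minAreaRect((p[t,:2]*1000).astype(np.float32))[1:])
E
```

```text
yaw -15.107915206396903 o [ 0.49621805 -0.12297558] res mm 4000 [[-1.3, -1.2], [0.5, 2.2], [-0.4, 0.8], [1.2, -1.8]]
rail top edge in rail frame [[-1.0, 34.9], [1.8, -30.6]]
wedge end [[560. -26.]
 [534. -16.]] [[36.5, 110.7], [8.9, 112.8]]
scene wedge top 334 [  1.24574356 -33.66896973] [ 37.95386344 109.37402569] 1.0917319511880341
scene head 310 [905.  39.] 0.04635243009264234 ((88.71183013916016, 974.7346801757812), 54.804649353027344)
```

Emit:
{"fn": "drive_tool", "kwargs": {
  "steps": [
    [[0.249, -0.224, -0.08, 0, 0, 0.196], [0.249, -0.224, -0.08, 0, 0, 0.196], [0.249, -0.224, -0.08, 0, 0, 0.196], [0.249, -0.224, -0.08, 0, 0, 0.196], [0.249, -0.224, -0.08, 0, 0, 0.196]]
  ],
  "gripper": 1
}}

```text
time_s: 0.52
eef_pos: [0.3713, 0.3961, 0.1834]
orientation: [-0.141, -3.138, 0.001]
wrist_force: [-0.3, -0.4, -0.4]
width: 0.0855
grasp_force: 0.0
```

Emit:
{"fn": "drive_tool", "kwargs": {
  "steps": [
    [[0.09, -0.08, -0.07, 0, 0, 0], [0.09, -0.08, -0.07, 0, 0, 0], [0.09, -0.08, -0.07, 0, 0, 0], [0.09, -0.08, -0.07, 0, 0, 0], [0.09, -0.08, -0.07, 0, 0, 0]]
  ]
}}

```text
time_s: 0.93
eef_pos: [0.4611, 0.3147, 0.1115]
orientation: [-0.149, -3.134, 0.005]
wrist_force: [0.2, 0.1, 0.1]
width: 0.0855
grasp_force: 0.0
```

```bash
python3 - <<'E'
from h import *
im,d=snap('scene');print(arm.state()['eef_pos'])
cr=cv2.resize(im[120:270,300:440],None,fx=4,fy=4,interpolation=cv2.INTER_CUBIC);cv2.imwrite('pics/s2.png',cr[:,:,::-1])
hsv=cv2.cvtColor(im,cv2.COLOR_RGB2HSV).astype(int)
# handle/head top planes
def top(m,box,lo,hi):
    x0,y0,x1,y1=box;k=np.zeros(m.shape,bool);k[y0:y1,x0:x1]=m[y0:y1,x0:x1]
    v,u=np.nonzero(k&(d>0));p=pts('scene',np.c_[u,v],d=d[v,u]);p=p[(p[:,2]>lo)&(p[:,2]<hi)]
    r=cv2.minAreaRect((p[:,:2]*1000).astype(np.float32));print(len(p),np.round(r[0],1),np.round(r[1],1),round(r[2],1),np.round(cv2.boxPoints(r)).tolist())
top((hsv[...,1]<50)&(hsv[...,2]>150),(350,200,395,235),.042,.055)
top((hsv[...,0]<25)&(hsv[...,1]>100)&(hsv[...,2]>80),(340,165,390,225),.03,.06)
E
```

```text
[0.46053718 0.31645698 0.11286225]
313 [535.9 300.1] [90.4 42.4] 85.7 [[511.0, 257.0], [554.0, 253.0], [560.0, 344.0], [518.0, 347.0]]
262 [434.9 312.3] [ 36.9 136.5] 88.7 [[366.0, 295.0], [503.0, 292.0], [504.0, 329.0], [367.0, 332.0]]
```

View pics/s2.png

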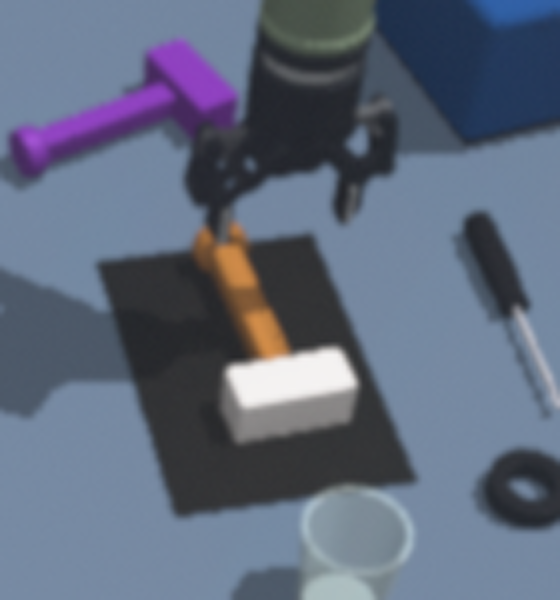

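The crop confirms the gripper above the handle, with the white head at about (290,390) on the mat, clear of the beaker. Both views put the head at (0.535, 0.300), so I go down to the grip point.

Emit:
{"fn": "drive_tool", "kwargs": {
  "steps": [
    [[0.0125, -0.0115, -0.03, 0, 0, 0], [0.0125, -0.0115, -0.06, 0, 0, 0], [0.0125, -0.0115, -0.085, 0, 0, 0], [0.0125, -0.0115, -0.1, 0, 0, 0], [0.0125, -0.0115, -0.105, 0, 0, 0]]
  ]
}}

```text
time_s: 1.4
eef_pos: [0.4709, 0.3067, 0.0074]
orientation: [-0.14, -3.135, 0.002]
wrist_force: [-0.9, -0.6, 0.1]
width: 0.0854
grasp_force: 0.0
```

Emit:
{"fn": "drive_tool", "kwargs": {
  "steps": [
    [[0, 0, 0, 0, 0, 0], [0, 0, 0, 0, 0, 0], [0, 0, 0, 0, 0, 0], [0, 0, 0, 0, 0, 0], [0, 0, 0, 0, 0, 0]]
  ],
  "gripper": 0,
  "squeeze": 90
}}

```text
time_s: 1.82
eef_pos: [0.4735, 0.3066, 0.0103]
orientation: [0.142, 3.136, 0.002]
wrist_force: [0.6, -0.3, 3.1]
width: 0.0256
grasp_force: 2.4
```

Emit:
{"fn": "drive_tool", "kwargs": {
  "steps": [
    [[0, 0, 0, 0, 0, 0], [0, 0, 0, 0, 0, 0], [0, 0, 0, 0, 0, 0], [0, 0, 0, 0, 0, 0], [0, 0, 0, 0, 0, 0]]
  ]
}}

```text
time_s: 2.23
eef_pos: [0.4736, 0.3066, 0.0105]
orientation: [0.143, 3.137, 0.002]
wrist_force: [-0.8, 0.3, 6.7]
width: 0.0226
grasp_force: 89.2
```

Emit:
{"fn": "drive_tool", "kwargs": {
  "steps": [
    [[0, 0, 0.01, 0, 0, 0], [0, 0, 0.03, 0, 0, 0], [0, 0, 0.06, 0, 0, 0], [0, 0, 0.07, 0, 0, 0], [0, 0, 0.07, 0, 0, 0]]
  ]
}}

```text
time_s: 2.65
eef_pos: [0.4747, 0.3071, 0.082]
orientation: [0.143, 3.133, 0.006]
wrist_force: [0.4, 0.3, -3.3]
width: 0.0225
grasp_force: 88.7
```

```bash
cat > meas.py <<'E'
from h import *
from scipy.spatial.transform import Rotation as Ro
im,d=snap('scene');s=arm.state();print(np.round(s['eef_pos'],4),np.round(s['wrist_force'],1),Ro.from_rotvec(s['orientation']).as_matrix()[:,1].round(4))
hsv=cv2.cvtColor(im,cv2.COLOR_RGB2HSV).astype(int)
R=np.array([[np.cos(-.2637),-np.sin(-.2637)],[np.sin(-.2637),np.cos(-.2637)]]);o=np.array([.4962,-.123])
tw=R.T@(s['eef_pos'][:2]-o);print('tcp rail mm',np.round(tw*1000,1))
# white head: points near expected location
V,U=np.nonzero((d>0)&(hsv[...,1]<50)&(hsv[...,2]>140))
p=pts('scene',np.c_[U,V],d=d[V,U])
e=s['eef_pos'];a=Ro.from_rotvec(s['orientation']).as_matrix()
y=a[:2,1]*np.sign(a[1,1]);x=np.array([y[1],-y[0]]);q=(p[:,:2]-e[:2]);q=np.c_[q@x,q@y]*1000
k=(q[:,0]>30)&(q[:,0]<95)&(abs(q[:,1])<60)&(p[:,2]>e[2]-.02)&(p[:,2]<e[2]+.06)
zt=np.percentile(p[k,2],80);t=k&(abs(p[:,2]-zt)<.006)
print('head top z',zt,'n',t.sum(),'in tool x,y',np.round(cv2.minAreaRect(q[t].astype(np.float32))[0],1),cv2.minAreaRect(q[t].astype(np.float32))[1:])
c=cv2.minAreaRect(p[t,:2].astype(np.float32)*1000);print('head world',c)
hp=(p[t,:2]-o)@R*1000;print('head rail min/max',hp.min(0),hp.max(0))
m=(hsv[...,0]<25)&(hsv[...,1]>80)&(hsv[...,2]>60);k=np.zeros_like(m);k[225:265,215:290]=m[225:265,215:290]
v,u=np.nonzero(k&(d>0));p=pts('scene',np.c_[u,v],d=d[v,u]);w=(p[:,:2]-o)@R*1000
t=(p[:,2]>.03)&(p[:,2]<.042)&(w[:,1]<125)
if t.sum(): print('wedge top rail y max',np.sort(w[t,1])[-6:].round(1),'x',w[t,0].max())
E
python3 meas.py
```

```text
[0.4735 0.3063 0.08  ] [-0.1 -0.2 -3.3] [0.091  0.9959 0.0017]
tcp rail mm [-133.8  408.6]
head top z 0.11928249539446681 n 337 in tool x,y [63.8  0.4] ((90.68824005126953, 43.126216888427734), 89.36270141601562)
head world ((537.0154418945312, 300.8974304199219), (90.68836975097656, 43.12627029418945), 84.14328002929688)
head rail min/max [-95.07345918 375.01693583] [-44.7988334 465.9347428]
wedge top rail y max [108.9 109.  109.1 109.2 109.2 109.4] x 38.878705359025275
```

Emit:
{"fn": "drive_tool", "kwargs": {
  "steps": [
    [[0.006, -0.04, 0, 0, 0, -0.03], [0.011, -0.08, 0, 0, 0, -0.06], [0.017, -0.12, 0, 0, 0, -0.09], [0.021, -0.16, 0, 0, 0, -0.11], [0.026, -0.2, 0, 0, 0, -0.11]]
  ]
}}

```text
time_s: 3.12
eef_pos: [0.4972, 0.1041, 0.0772]
orientation: [-0.413, -3.11, 0.002]
wrist_force: [0.9, 0.2, -3.4]
width: 0.0226
grasp_force: 89.1
```

Emit:
{"fn": "drive_tool", "kwargs": {
  "steps": [
    [[0.002, -0.02, -0.01, 0, 0, 0], [0.002, -0.036, -0.03, 0, 0, 0], [0.002, -0.037, -0.05, 0, 0, 0], [0.002, -0.037, -0.056, 0, 0, 0], [0.002, -0.037, -0.056, 0, 0, 0]]
  ]
}}

```text
time_s: 3.53
eef_pos: [0.4985, 0.0687, 0.0204]
orientation: [-0.413, -3.107, 0.002]
wrist_force: [-0.7, -0.5, -2.1]
width: 0.0228
grasp_force: 89.1
```

```bash
python3 meas.py; python3 - <<'E'
from h import *
im=np.load('scene.npz')['im']
cr=cv2.resize(im[170:280,200:340],None,fx=5,fy=5,interpolation=cv2.INTER_CUBIC);cv2.imwrite('pics/s3.png',cr[:,:,::-1])
E
```

```text
[0.4998 0.0692 0.0217] [ 0.6 -0.4 -2.3] [ 0.2605  0.9655 -0.0012]
tcp rail mm [-46.6 186.5]
head top z 0.05702541768129206 n 372 in tool x,y [62.9  0.5] ((88.58792114257812, 45.88996505737305), 89.3472671508789)
head world ((560.6242065429688, 53.24818420410156), (88.58798217773438, 45.890052795410156), 74.24607849121094)
head rail min/max [ -7.14101862 142.46887689] [ 38.73187757 231.18413266]
wedge top rail y max [109.3 109.4 109.6 112.  112.2 112.2] x 38.4431069621817
```

View pics/s3.png

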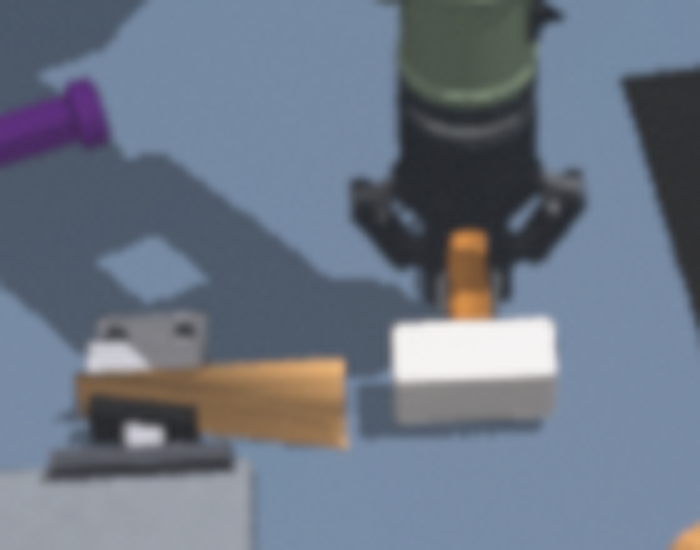

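The crop shows the white face at (395,370), square to and about 30 mm from the wedge's thick end at (345,400), and off the bench. Next I lower it and come close.

Emit:
{"fn": "drive_tool", "kwargs": {
  "steps": [
    [[0.001, -0.003, -0.004, 0, 0, 0], [0.0, -0.007, -0.008, 0, 0, 0], [-0.001, -0.012, -0.008, 0, 0, 0], [-0.003, -0.017, -0.008, 0, 0, 0], [-0.003, -0.018, -0.008, 0, 0, 0]]
  ]
}}

```text
time_s: 4.0
eef_pos: [0.4975, 0.0504, 0.0154]
orientation: [-0.413, -3.114, 0.0]
wrist_force: [0.3, -1.0, -3.2]
width: 0.0225
grasp_force: 89.2
```

Emit:
{"fn": "drive_tool", "kwargs": {
  "steps": [
    [[-0.0008, -0.0029, 0, 0, 0, 0], [-0.0016, -0.0058, 0, 0, 0, 0], [-0.0023, -0.0087, 0, 0, 0, 0], [-0.0031, -0.0116, 0, 0, 0, 0], [-0.0039, -0.0145, 0, 0, 0, 0]]
  ]
}}

```text
time_s: 4.42
eef_pos: [0.4943, 0.0364, 0.0152]
orientation: [0.413, 3.114, 0.0]
wrist_force: [0.2, 0.8, -2.1]
width: 0.0228
grasp_force: 89.2
```

Emit:
{"fn": "drive_tool", "kwargs": {
  "steps": [
    [[-0.0008, -0.0029, 0, 0, 0, 0], [-0.0016, -0.0058, 0, 0, 0, 0], [-0.0016, -0.0058, 0, 0, 0, 0], [-0.0008, -0.0029, 0, 0, 0, 0], [0.0026, 0.0097, 0, 0, 0, 0]]
  ]
}}

```text
time_s: 4.83
eef_pos: [0.496, 0.0457, 0.0149]
orientation: [-0.416, -3.113, 0.001]
wrist_force: [-0.2, 0.3, -2.9]
width: 0.0226
grasp_force: 89.2
```

```bash
python3 meas.py
```

```text
[0.4978 0.0484 0.0151] [ 1.6  2.5 -3.5] [0.2618 0.9651 0.0017]
tcp rail mm [-43.1 165.9]
head top z 0.051838093869959634 n 371 in tool x,y [62.4 -1.8] ((86.61914825439453, 43.92634963989258), 88.72004699707031)
head world ((557.5300903320312, 30.316993713378906), (86.61924743652344, 43.9264030456543), 73.5457763671875)
head rail min/max [ -2.93483674 120.31784195] [ 42.11253333 207.69470438]
wedge top rail y max [100.7 100.7 100.7 101.  101.  101. ] x 40.72371151620658
```

Emit:
{"fn": "drive_tool", "kwargs": {
  "steps": [
    [[-0.0008, -0.0029, 0, 0, 0, 0], [-0.0016, -0.0058, 0, 0, 0, 0], [-0.0023, -0.0087, 0, 0, 0, 0], [-0.0031, -0.0116, 0, 0, 0, 0], [-0.0039, -0.0145, 0, 0, 0, 0]]
  ]
}}

```text
time_s: 5.3
eef_pos: [0.4926, 0.0313, 0.015]
orientation: [-0.413, -3.114, 0.0]
wrist_force: [-0.3, -0.5, -3.2]
width: 0.0226
grasp_force: 89.3
```

Emit:
{"fn": "drive_tool", "kwargs": {
  "steps": [
    [[-0.0008, -0.0029, 0, 0, 0, 0], [-0.0016, -0.0058, 0, 0, 0, 0], [-0.0023, -0.0087, 0, 0, 0, 0], [-0.0031, -0.0116, 0, 0, 0, 0], [-0.0039, -0.0145, 0, 0, 0, 0]]
  ]
}}

```text
time_s: 5.72
eef_pos: [0.4888, 0.017, 0.0151]
orientation: [0.413, 3.114, 0.0]
wrist_force: [-0.0, -0.6, -3.4]
width: 0.022
grasp_force: 89.3
```

Emit:
{"fn": "drive_tool", "kwargs": {
  "steps": [
    [[0.0016, 0.0058, 0, 0, 0, 0], [0.0031, 0.0116, 0, 0, 0, 0], [0.0042, 0.0155, 0, 0, 0, 0], [0.0042, 0.0155, 0, 0, 0, 0]]
  ]
}}

```text
time_s: 6.05
eef_pos: [0.4937, 0.0339, 0.0151]
orientation: [0.411, 3.114, 0.001]
wrist_force: [-0.2, 0.0, -3.9]
width: 0.0224
grasp_force: 89.2
```

```bash
python3 meas.py
```

```text
[0.4933 0.0335 0.0151] [ 0.3  0.2 -3.5] [2.594e-01 9.658e-01 2.000e-04]
tcp rail mm [-43.6 150.4]
head top z 0.051846358666029956 n 381 in tool x,y [63.2  1.1] ((43.127418518066406, 90.07598114013672), 0.9815073609352112)
head world ((554.6306762695312, 18.154388427734375), (90.07598876953125, 43.12742233276367), 75.9466552734375)
head rail min/max [ -2.32137621 106.62397246] [ 41.76381229 196.31823488]
wedge top rail y max [86.8 86.8 86.9 87.  87.  87.1] x 40.26978488314681
```

Emit:
{"fn": "drive_tool", "kwargs": {
  "steps": [
    [[-0.0008, -0.0029, 0, 0, 0, 0], [-0.0016, -0.0058, 0, 0, 0, 0], [-0.0023, -0.0087, 0, 0, 0, 0], [-0.0031, -0.0116, 0, 0, 0, 0], [-0.0039, -0.0145, 0, 0, 0, 0]]
  ]
}}

```text
time_s: 6.52
eef_pos: [0.489, 0.0178, 0.0151]
orientation: [-0.414, -3.114, -0.0]
wrist_force: [-0.4, -0.3, -3.7]
width: 0.0225
grasp_force: 89.2
```

Emit:
{"fn": "drive_tool", "kwargs": {
  "steps": [
    [[-0.0008, -0.0029, 0, 0, 0, 0], [-0.0014, -0.0052, 0, 0, 0, 0], [-0.002, -0.0075, 0, 0, 0, 0]]
  ]
}}

```text
time_s: 6.77
eef_pos: [0.4872, 0.0109, 0.0151]
orientation: [0.413, 3.114, 0.001]
wrist_force: [0.3, 5.1, -2.6]
width: 0.0223
grasp_force: 89.2
```

Emit:
{"fn": "drive_tool", "kwargs": {
  "steps": [
    [[-0.0005, -0.0019, 0, 0, 0, 0], [-0.001, -0.0039, 0, 0, 0, 0]]
  ]
}}

```text
time_s: 6.93
eef_pos: [0.4862, 0.0074, 0.0151]
orientation: [0.413, 3.114, 0.002]
wrist_force: [0.4, 6.1, -3.5]
width: 0.0225
grasp_force: 89.3
```

Emit:
{"fn": "drive_tool", "kwargs": {
  "steps": [
    [[0.0008, 0.0029, 0, 0, 0, 0], [0.0026, 0.0097, 0, 0, 0, 0], [0.0039, 0.0145, 0, 0, 0, 0], [0.0039, 0.0145, 0, 0, 0, 0]]
  ]
}}

```text
time_s: 7.27
eef_pos: [0.4907, 0.0222, 0.0151]
orientation: [0.411, 3.114, 0.0]
wrist_force: [0.7, 0.4, -3.3]
width: 0.0222
grasp_force: 89.3
```

```bash
python3 meas.py
```

```text
[0.4904 0.0219 0.0151] [ 0.1 -0.2 -2.1] [ 0.2597  0.9657 -0.    ]
tcp rail mm [-43.4 138.4]
head top z 0.05186624854812276 n 384 in tool x,y [63.5  1.6] ((88.80208587646484, 42.743553161621094), 89.35525512695312)
head world ((552.0996704101562, 6.9889068603515625), (88.80207824707031, 42.74357604980469), 74.30579376220703)
head rail min/max [-1.67882717 95.51198119] [ 41.61856783 184.4907595 ]
wedge top rail y max [75.7 75.7 75.9 75.9 78.  78.3] x 39.195251231804775
```

Emit:
{"fn": "drive_tool", "kwargs": {
  "steps": [
    [[-0.0008, -0.0029, 0, 0, 0, 0], [-0.0016, -0.0058, 0, 0, 0, 0], [-0.0023, -0.0087, 0, 0, 0, 0], [-0.0031, -0.0116, 0, 0, 0, 0], [-0.0036, -0.0135, 0, 0, 0, 0]]
  ]
}}

```text
time_s: 7.73
eef_pos: [0.4862, 0.0074, 0.0151]
orientation: [-0.414, -3.114, -0.0]
wrist_force: [0.4, 4.7, -2.6]
width: 0.0226
grasp_force: 89.3
```

Emit:
{"fn": "drive_tool", "kwargs": {
  "steps": [
    [[-0.0005, -0.0019, 0, 0, 0, 0], [-0.001, -0.0039, 0, 0, 0, 0]]
  ]
}}

```text
time_s: 7.9
eef_pos: [0.4856, 0.0047, 0.0152]
orientation: [0.413, 3.114, 0.003]
wrist_force: [-0.5, 7.7, -3.2]
width: 0.0227
grasp_force: 89.3
```

Emit:
{"fn": "drive_tool", "kwargs": {
  "steps": [
    [[-0.0005, -0.0019, 0, 0, 0, 0], [-0.0008, -0.0029, 0, 0, 0, 0]]
  ]
}}

```text
time_s: 8.07
eef_pos: [0.4848, 0.0022, 0.0151]
orientation: [0.412, 3.114, 0.003]
wrist_force: [0.6, 9.1, -2.8]
width: 0.0224
grasp_force: 89.4
```

Emit:
{"fn": "drive_tool", "kwargs": {
  "steps": [
    [[0.0008, 0.0029, 0, 0, 0, 0], [0.0026, 0.0097, 0, 0, 0, 0], [0.0036, 0.0135, 0, 0, 0, 0], [0.0036, 0.0135, 0, 0, 0, 0]]
  ]
}}

```text
time_s: 8.4
eef_pos: [0.4887, 0.0152, 0.0151]
orientation: [0.412, 3.114, 0.0]
wrist_force: [0.1, -0.8, -2.3]
width: 0.0226
grasp_force: 89.3
```

Emit:
{"fn": "drive_tool", "kwargs": {
  "steps": [
    [[-0.0008, -0.0029, 0, 0, 0, 0], [-0.0016, -0.0058, 0, 0, 0, 0], [-0.0023, -0.0087, 0, 0, 0, 0], [-0.0031, -0.0116, 0, 0, 0, 0], [-0.0036, -0.0135, 0, 0, 0, 0]]
  ]
}}

```text
time_s: 8.82
eef_pos: [0.4847, 0.0015, 0.0151]
orientation: [0.414, 3.114, 0.003]
wrist_force: [1.5, 10.3, -2.4]
width: 0.0226
grasp_force: 89.4
```

Emit:
{"fn": "drive_tool", "kwargs": {
  "steps": [
    [[-0.0003, -0.0012, 0, 0, 0, 0], [-0.0005, -0.002, 0, 0, 0, 0]]
  ]
}}

```text
time_s: 8.98
eef_pos: [0.4843, 0.0003, 0.0152]
orientation: [0.413, 3.114, 0.004]
wrist_force: [1.3, 11.3, -2.3]
width: 0.0223
grasp_force: 89.5
```

Emit:
{"fn": "drive_tool", "kwargs": {
  "steps": [
    [[-0.0003, -0.001, 0, 0, 0, 0], [-0.0005, -0.002, 0, 0, 0, 0]]
  ]
}}

```text
time_s: 9.15
eef_pos: [0.4839, -0.0009, 0.0152]
orientation: [0.412, 3.114, 0.006]
wrist_force: [0.7, 17.8, -2.4]
width: 0.0227
grasp_force: 89.9
```

Emit:
{"fn": "drive_tool", "kwargs": {
  "steps": [
    [[-0.0003, -0.001, 0, 0, 0, 0], [-0.0003, -0.001, 0, 0, 0, 0]]
  ]
}}

```text
time_s: 9.32
eef_pos: [0.4837, -0.0011, 0.0153]
orientation: [0.411, 3.114, 0.007]
wrist_force: [1.7, 19.6, -2.4]
width: 0.0224
grasp_force: 89.9
```

Emit:
{"fn": "drive_tool", "kwargs": {
  "steps": [
    [[0.0008, 0.0029, 0, 0, 0, 0], [0.0026, 0.0097, 0, 0, 0, 0], [0.0042, 0.0155, 0, 0, 0, 0], [0.0042, 0.0155, 0, 0, 0, 0]]
  ]
}}

```text
time_s: 9.65
eef_pos: [0.4881, 0.0121, 0.0151]
orientation: [0.412, 3.114, 0.0]
wrist_force: [-0.3, 0.2, -3.1]
width: 0.0226
grasp_force: 89.8
```

```bash
python3 meas.py
```

```text
[0.4878 0.0118 0.0151] [ 0.4 -0.5 -4. ] [0.2602 0.9656 0.    ]
tcp rail mm [-43.2 127.9]
head top z 0.05204235414441283 n 369 in tool x,y [63.8  1.3] ((42.58879089355469, 89.6960678100586), 1.3119953870773315)
head world ((549.7113647460938, -3.5434722900390625), (89.6960678100586, 42.588748931884766), 76.23165130615234)
head rail min/max [-0.93722585 84.69529716] [ 42.41559345 173.87467076]
wedge top rail y max [122.4 124.2 124.5 124.7 124.8 124.9] x 37.730772949766106
```

The TCP stalled at y=-0.001 with the force rising to about 20 N, so the wedge has reached the stop. One more light tap will confirm it.

Emit:
{"fn": "drive_tool", "kwargs": {
  "steps": [
    [[-0.0008, -0.0029, 0, 0, 0, 0], [-0.0016, -0.0058, 0, 0, 0, 0], [-0.0023, -0.0087, 0, 0, 0, 0], [-0.0031, -0.0116, 0, 0, 0, 0], [-0.0037, -0.014, 0, 0, 0, 0]]
  ]
}}

```text
time_s: 10.12
eef_pos: [0.484, -0.0011, 0.0152]
orientation: [0.413, 3.114, 0.005]
wrist_force: [0.5, 20.2, -2.5]
width: 0.0224
grasp_force: 90.4
```

Emit:
{"fn": "drive_tool", "kwargs": {
  "steps": [
    [[-0.0003, -0.001, 0, 0, 0, 0], [-0.0005, -0.002, 0, 0, 0, 0]]
  ]
}}

```text
time_s: 10.28
eef_pos: [0.4837, -0.0014, 0.0153]
orientation: [0.412, 3.114, 0.008]
wrist_force: [1.6, 24.6, -2.6]
width: 0.0226
grasp_force: 90.7
```

Emit:
{"fn": "drive_tool", "kwargs": {
  "steps": [
    [[0.0008, 0.0029, 0, 0, 0, 0], [0.0026, 0.0097, 0, 0, 0, 0], [0.006, 0.022, 0, 0, 0, 0], [0.01, 0.04, 0, 0, 0, 0], [0.01, 0.04, 0.02, 0, 0, 0]]
  ]
}}

```text
time_s: 10.7
eef_pos: [0.4918, 0.0371, 0.0327]
orientation: [-0.411, -3.109, 0.001]
wrist_force: [0.3, -0.3, -3.3]
width: 0.0223
grasp_force: 90.0
```

```bash
python3 meas.py
```

```text
[0.4947 0.0364 0.0374] [0.8 0.2 0.1] [2.595e-01 9.657e-01 8.000e-04]
tcp rail mm [-43.  153.5]
head top z 0.0691315870877065 n 386 in tool x,y [60.4  0.9] ((88.45826721191406, 43.26361083984375), 89.52165222167969)
head world ((553.2660522460938, 21.616283416748047), (88.45829010009766, 43.26364517211914), 74.48069763183594)
head rail min/max [ -4.465991  110.1435756] [ 39.19790907 198.77213565]
wedge top rail y max [67.5 67.5 70.2 70.2 70.2 70.2] x 37.888816004948445
```

The wedge holds at about 69 mm, inside the 42 to 87 mm range, and didn't move on the last tap. I now return the mallet to the mat.

Emit:
{"fn": "drive_tool", "kwargs": {
  "steps": [
    [[0, 0.01, 0.03, 0, 0, 0], [-0.003, 0.05, 0.045, 0, 0, 0.03], [-0.006, 0.09, 0.045, 0, 0, 0.06], [-0.01, 0.13, 0.045, 0, 0, 0.09], [-0.012, 0.17, 0.045, 0, 0, 0.11]]
  ]
}}

```text
time_s: 11.17
eef_pos: [0.4811, 0.2065, 0.0804]
orientation: [0.142, 3.137, 0.0]
wrist_force: [0.8, 0.6, -3.7]
width: 0.0225
grasp_force: 90.3
```

Emit:
{"fn": "drive_tool", "kwargs": {
  "steps": [
    [[-0.003, 0.04, 0, 0, 0, 0], [-0.006, 0.08, 0, 0, 0, 0], [-0.006, 0.1, 0, 0, 0, 0], [-0.006, 0.1, -0.02, 0, 0, 0], [-0.006, 0.1, -0.04, 0, 0, 0]]
  ]
}}

```text
time_s: 11.58
eef_pos: [0.4765, 0.3075, 0.0404]
orientation: [0.139, 3.135, 0.004]
wrist_force: [-0.7, 0.2, -3.0]
width: 0.0225
grasp_force: 90.3
```

```bash
python3 meas.py
```

```text
[0.4734 0.3048 0.0357] [-0.2 -1.1 -6.4] [ 0.0898  0.996  -0.0037]
tcp rail mm [-133.6  407. ]
head top z 0.077289084491282 n 335 in tool x,y [66.   2.3] ((89.81932830810547, 43.649253845214844), 87.9236831665039)
head world ((539.3348388671875, 301.1246032714844), (89.81993865966797, 43.6495475769043), 82.76969909667969)
head rail min/max [-96.16760841 375.61884196] [-42.47500913 466.68530121]
wedge top rail y max [67.2 67.3 67.3 67.4 67.5 67.6] x 38.20817396688639
```

Emit:
{"fn": "drive_tool", "kwargs": {
  "steps": [
    [[0, 0, -0.01, 0, 0, 0], [0, 0, -0.018, 0, 0, 0], [0, 0, -0.022, 0, 0, 0], [0, 0, -0.024, 0, 0, 0], [0, 0, -0.024, 0, 0, 0]]
  ]
}}

```text
time_s: 12.05
eef_pos: [0.4757, 0.3053, 0.0161]
orientation: [0.144, 3.138, 0.0]
wrist_force: [-0.2, 0.6, -2.5]
width: 0.0227
grasp_force: 90.2
```

Emit:
{"fn": "drive_tool", "kwargs": {
  "steps": [
    [[0, 0, -0.001, 0, 0, 0], [0, 0, -0.002, 0, 0, 0], [0, 0, -0.002, 0, 0, 0]]
  ]
}}

```text
time_s: 12.3
eef_pos: [0.4756, 0.3057, 0.0144]
orientation: [0.143, 3.138, 0.001]
wrist_force: [0.4, -0.8, -2.5]
width: 0.0224
grasp_force: 90.2
```

Emit:
{"fn": "drive_tool", "kwargs": {
  "steps": [
    [[0, 0, -0.001, 0, 0, 0], [0, 0, -0.002, 0, 0, 0], [0, 0, -0.003, 0, 0, 0], [0, 0, -0.003, 0, 0, 0]]
  ]
}}

```text
time_s: 12.63
eef_pos: [0.4752, 0.3056, 0.0109]
orientation: [-0.143, -3.138, 0.0]
wrist_force: [0.6, -0.6, -4.0]
width: 0.0226
grasp_force: 90.2
```

Emit:
{"fn": "drive_tool", "kwargs": {
  "steps": [
    [[0, 0, -0.001, 0, 0, 0], [0, 0, -0.001, 0, 0, 0], [0, 0, -0.001, 0, 0, 0]]
  ]
}}

```text
time_s: 12.88
eef_pos: [0.4754, 0.3056, 0.0105]
orientation: [0.143, 3.138, 0.0]
wrist_force: [-0.9, -0.5, 2.7]
width: 0.0226
grasp_force: 91.0
```

Contact with the mat shows in the wrist force (-4.0 N to +2.7 N in z), so I release and retreat upward.

Emit:
{"fn": "drive_tool", "kwargs": {
  "steps": [
    [[0, 0, 0, 0, 0, 0], [0, 0, 0, 0, 0, 0], [0, 0, 0, 0, 0, 0], [0, 0, 0, 0, 0, 0], [0, 0, 0, 0, 0, 0]]
  ],
  "gripper": 1
}}

```text
time_s: 13.3
eef_pos: [0.4755, 0.3057, 0.0101]
orientation: [0.143, 3.138, 0.0]
wrist_force: [-0.1, 0.4, -0.5]
width: 0.0813
grasp_force: 0.0
```

Emit:
{"fn": "drive_tool", "kwargs": {
  "steps": [
    [[0, 0, 0, 0, 0, 0], [0, 0, 0, 0, 0, 0], [0, 0, 0, 0, 0, 0], [0, 0, 0.01, 0, 0, 0], [0, 0, 0.03, 0, 0, 0]]
  ]
}}

```text
time_s: 13.72
eef_pos: [0.4739, 0.3047, 0.0388]
orientation: [-0.143, -3.134, 0.005]
wrist_force: [-0.5, 0.3, 1.2]
width: 0.0855
grasp_force: 0.0
```

Emit:
{"fn": "drive_tool", "kwargs": {
  "steps": [
    [[0, 0, 0.03, 0, 0, 0], [0, 0, 0.07, 0, 0, 0], [-0.02, 0.03, 0.1, 0, 0, 0], [-0.04, 0.06, 0.12, 0, 0, 0], [-0.04, 0.06, 0.12, 0, 0, 0]]
  ]
}}

```text
time_s: 14.13
eef_pos: [0.4351, 0.3706, 0.1658]
orientation: [0.139, 3.132, 0.014]
wrist_force: [1.0, 0.8, 0.0]
width: 0.0854
grasp_force: 0.0
```

```bash
python3 meas.py; python3 - <<'E'
from h import *
im=np.load('scene.npz')['im']
cr=cv2.resize(im[120:330,80:460],None,fx=2.1,fy=2.1,interpolation=cv2.INTER_CUBIC);cv2.imwrite('pics/s4.png',cr[:,:,::-1])
E
```

```text
[0.4351 0.3689 0.164 ] [-0.3 -0.5 -0.2] [0.0875 0.9961 0.0059]
tcp rail mm [-187.2  459. ]Traceback (most recent call last):
  File "meas.py", line 13, in <module>
    zt=np.percentile(p[k,2],80);t=k&(abs(p[:,2]-zt)<.006)
    return _quantile_unchecked(
        a, q, axis, out, overwrite_input, method, keepdims, weights)
    return _ureduce(a,
                    func=_quantile_ureduce_func,
    ...<5 lines>...
                    overwrite_input=overwrite_input,
                    method=method)
    r = func(a, **kwargs)
    result = _quantile(arr,
                       quantiles=q,
    ...<2 lines>...
                       out=out,
                       weights=wgt)
    slices_having_nans = np.isnan(arr[-1, ...])
                                  ~~~^^^^^^^^^
IndexError: index -1 is out of bounds for axis 0 with size 0
```

View pics/s4.png

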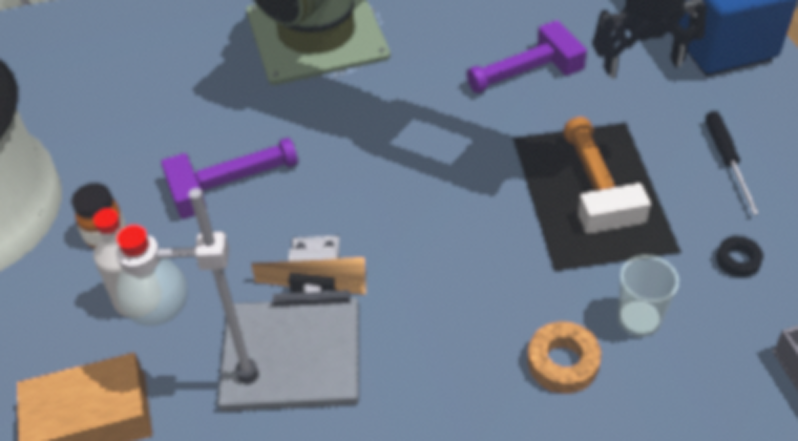

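The mallet lies flat on the mat with its head at (615,208), the wedge sits deep in the slot at (310,275), and the gripper is clear at the top right. The other objects look undisturbed, so I hand the job in.

```bash
python3 -c "
from cell import arm
print(arm.job_done())"
```

```text
the job is handed in; nothing more can be done
None
```

The wedge was driven to its stop in six slow taps, with the mallet drawn clear after each and the highest sampled reading about 25 N; it sits tight with its end about 69 mm from the rail's middle, the mallet lies released on the mat, and the job was handed in at about 14 s.

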